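Wedge the rocking crimp block

ROBOT

A 6-joint arm with a two-finger parallel gripper is mounted at the origin on the work surface. World frame = base frame: x ahead of the robot, y to its left, z up, the work surface at z = 0. Lengths are in m, angles in rad, forces in N, time in s.
With the tool pointing down it reaches from about 0.225 to 0.875 m from the base axis. Payload 3.4 kg.
Tool frame: the origin (TCP) lies between the finger pads; the fingertips stand 25 mm ahead of it and the grasp point (between the pads) lies 6 mm ahead of it; z points along the fingers, y is the line along which they close (so a half turn about z gives the same grasp; the last joint's range is limited). The gripper opens to 85 mm and grips with 20 to 120 N. Pads are 22 mm wide; open, the fingers measure 114 mm over their backs; the gripper's body (76 mm by 85 mm) begins 54 mm behind the grasp point. The pads swing forward as they close: fully open they stand 13 mm farther back than shut.
Start: joints at [-1.359, 0.276, 1.505, -0, 1.361, -0.121], TCP at [0.188, -0.543, 0.256] pointing down, gripper open.
Joint ranges: [-2.89, 2.89], [-0.75, 2.08], [0.22, 2.7], [-1.18, 4.32], [0.11, 2.71], [-2.7, 2.7]. Speed limits (rad/s): [2.57, 2.57, 3.14, 3.14, 3.14, 3.14].

INTERFACE

Orientations are given as a unit quaternion [w, x, y, z].
In Python, from rig import manip, cams, ticket gives the robot as it stands.
- The arm moves only by the tool step_arm, never from a script. Its argument "increments" is a list of rows, each an object with "dp": the shift along the world's x, y, z each as a share of 0.2 m, from -1 to 1, a list of three; "yaw": the turn about the world's z as a share of 0.15 rad, from -1 to 1; "grip": the opening, from 0 (shut) to 1 (fully open). In form: [{"dp": [tx, ty, tz], "yaw": yaw, "grip": grip}, ...]. A call has 1 to 5 rows; each row shifts and turns the commanded pose from where the row before left it; what a row does not reach is not made up. A row lasts 1/8 s, in which the tool goes at most 62.5 mm and 10.7 degrees, less where a joint would pass 70% of its speed; a pose out of reach is approached as far as the arm can. A call with a number of a shift or a turn outside -1 to 1 is refused whole. A call with a gripper value outside its range is refused whole. The fingers move at their own pace and stop on an object; "squeeze" is the grip in N (left out, the last holds). Time passes only in rows, so rows that do not move let the fingers close. It gives the time, the measured TCP pose, the force, the opening and the grip force at its end, in the units of the state.
- manip.get_state(): the state, without advancing time (a new reading comes with each control period).
- cams.get_image(name): name is "side" or "top" or "wrist"; returns the picture (400x640x3 uint8, blue, green, red); there is no depth.
- cams.get_calibration(name): a dict with "fx", "fy", "cx", "cy" (pixels), "k1" (the pictures are not rectified: a ray, as slopes to the right and down, at radius r is drawn at 1 + k1 r^2 times it, then the intrinsics apply), "extrinsics" (4x4, takes a point from camera to world coordinates). Camera axes: x right, y up, looking along -z (the intrinsics and any distortion apply to the point x, -y, -z); pixel columns grow to the right and rows downward; lengths in m; the calibration is good to about 2 mm. A picture is of the moment at which its call begins: read the wrist's pose just before it. get_calibration takes no time and is no camera call; for the wrist camera it gives the pose at the moment of the call.
- ticket.sign_off(): hands the job in; it is judged then, once.
The state is a dict: "clock": time; "qpos": joint angles; "qd": joint speeds; "effort": joint torques, N m; "position": TCP position; "ee_rot": TCP orientation; "contact_force": force on the tool from outside, world axes, zero at the start; "moment": the same for the moment, N m; "width": finger opening in m; "gripper_force": force on a finger pad.
Only numpy, scipy, OpenCV 4.12 (cv2) and the standard library are available. Lean on these libraries where they do the work, as an engineer would, in place of code of your own. Each camera call takes 0.05 s, during which the arm holds its last target. There are 200 camera calls.

TASK

The crimp block rocks: its overhanging end dips when pressed. Push the olive-wood wedge along the counter, thin end first and squarely, under the overhanging end until it is snug, then press down firmly on the brass rib along that end for a moment to feel that the block no longer rocks; if it still gives, push the wedge further and press again. Slide the wedge only, never lift or tip it, leave the other things where they are, and finish with the wedge in place and the hand clear.

Things in the scene. Friction and masses are not known exactly. Their poses are not given: they have to be found in the camera images.
- wedge: loose olive-wood wedge, flat on the counter, thin tip towards its own +y: 90 mm long (y), 40 mm wide (x), 5 mm thick at the tip rising 1 in 5 to about 22 mm at the upright tail; about 60 g. Origin: centre of its underside. Starts with its tip 30 to 60 mm short of the block's overhanging end, within about 20 mm of its centre line and 0.2 rad of its direction
- wedge_tail (a point): middle of the wedge's upright tail face (40 mm wide, 19 mm tall), 10 mm above the counter, 45 mm behind the wedge's origin; push here
- wedge_tip (a point): middle of the wedge's thin front edge, 45 mm ahead of the wedge's origin
- wedge_face (a point): middle of the wedge's sloping top face, 14 mm above its underside; its z axis is square to that face, pointing out
- bench_plate: fixed steel plate, 150 x 90 x 6 mm, screwed to the counter under the crimp block. Origin: on the counter directly below the block's rocking axis; the plate reaches from 5 mm before it to 85 mm behind it along +y. Its +y points from the overhanging end to the lever end: the way the wedge has to go. Its x is along the rocking axis
- crimp (a joint): rocking angle of the crimp block about the bench plate's x axis: 0 at rest (weight on the lever side holds the overhanging end up and level), growing as that end is pressed down, at most 0.08 rad (7 mm at the end). About 1 to 3 N on the rib makes the unwedged block dip. It cannot slide or be raised: a wedge pushed in goes tight, stops, and stays when let go
- lip_edge (a point): middle of the lower edge (120 mm long) of the block's overhanging end, 90 mm before the rocking axis (bench plate y = -90 mm). At rest 14 to 18 mm above the counter, differing from start to start: the wedge goes tight with about 45 to 65 mm of its length under it. The space under the plate is free for 80 mm behind the edge
- rib_top (a point): middle of the top of the raised brass rib to press on: 100 mm long (x), 12 mm wide, 4 mm high, on top of the overhanging end 81 mm before the rocking axis; 28 to 32 mm above the counter at rest (named crimp_c10 in the rules)
- whistle: bystander: nickel whistle lying on the counter, about 130 mm long (along its y), 19 mm wide, 15 mm high; origin under its middle
- plug: bystander: round olive-wood fipple plug standing upright, 22 mm across, 44 mm high; origin under its centre
- collar: bystander: brass collar lying flat on the counter, 26 mm across, 12 mm high; origin under its centre
- dish: bystander: white ceramic dish, 120 mm across, 30 mm high, with three brass collars in it; origin under its centre
- cork_block: bystander: cork block 60 x 90 x 30 mm; origin under its centre
- crimp_head (a point): top of the brass crimp head. The crimp block is a steel plate 120 mm wide (x), 170 mm long (y), 10 mm thick, rocking as a whole; on its lever end it carries this head, 50 mm wide, from 10 to 70 mm behind the rocking axis and up to about 115 mm above the counter, with a short lever pointing up and back
- scraper: bystander: screwdriver about 170 mm long with a round wooden handle, lying on the counter
Things that resemble listed ones, but are neither listed nor needed, are in the scene too. What is shaped like the bench_plate but red or turquoise is not meant.

How it is judged:
By the outcome, as a careful person would: the job done as asked, in the order asked, and still so for the second after the job is handed in, with the robot touching nothing.
It also fails if it takes over 58 s, if anything falls off the work surface, if the arm or the gripper's body presses on something with over 40 N, if the wrist force passes 120 N, or if a joint passes its speed limit or range.

## Working session

There is one attempt and no reset: what is moved stays moved. The work goes in short steps, Python scripts to look and compute and a tool call to move; the robot and the scene stay as the last step left them, time stands still between calls to the robot, and variables do not carry over. Pictures are saved under pics/ and viewed, at most 10 in all, crops included, and the job is handed in when it is done.

Besides the shell and the picture viewer there is one more tool, called by a JSON object that holds its "op" and its "data", one argument or row to a line. step_arm: Moves the arm, as the interface text tells. Shift numbers are shares of 0.2 m and turn numbers shares of 0.15 rad, none past 1 either way. Its arguments: {"type":"object","properties":{"increments":{"type":"array"},"squeeze":{"type":"number"}},"required":["increments"]}

```bash
mkdir -p pics; ls
cat > h.py <<'E'
import numpy as np, cv2
from rig import manip, cams, ticket
def snap(n,f):
    c=cams.get_calibration(n); im=cams.get_image(n); cv2.imwrite('pics/'+f,im); return im,c
def ray(c,u,v):
    K=np.array([[c['fx'],0,c['cx']],[0,c['fy'],c['cy']],[0,0,1.]])
    p=np.array([(u-c['cx'])/c['fx'],(v-c['cy'])/c['fy']]); q=p.copy()
    for _ in range(30): q=p/(1+c['k1']*(q@q))
    E=np.array(c['extrinsics']); d=E[:3,:3]@np.array([q[0],-q[1],-1]); return E[:3,3],d
def at(c,u,v,z=0):
    o,d=ray(c,u,v); return o+d*(z-o[2])/d[2]
def proj(c,P):
    E=np.array(c['extrinsics']); p=E[:3,:3].T@(np.array(P)-E[:3,3]); s=np.array([p[0],-p[1]])/-p[2]
    s=s*(1+c['k1']*(s@s)); return s*[c['fx'],c['fy']]+[c['cx'],c['cy']]
E
python3 - <<'E'
from h import *
for n in('top','side'):
    im,c=snap(n,n+'0.png'); print(n,c)
print(manip.get_state())
E
```

```text
pics
top {'fx': 475.7060740083997, 'fy': 475.7060740083997, 'cx': 325.1061161724243, 'cy': 197.35612153052716, 'k1': -0.1025505298580123, 'extrinsics': array([[ 0.024354  ,  0.99659045, -0.07883115,  0.42967275],
       [-0.99967184,  0.02490393,  0.00600025,  0.01173991],
       [ 0.007943  ,  0.07865915,  0.99686993,  1.56509044],
       [ 0.        ,  0.        ,  0.        ,  1.        ]])}
side {'fx': 407.80440523289917, 'fy': 407.80440523289917, 'cx': 325.4135727022351, 'cy': 204.35961481002667, 'k1': -0.017308389467798214, 'extrinsics': array([[-0.93649774,  0.24915218, -0.24676947,  0.29072973],
       [-0.35012669, -0.70362646,  0.6183212 ,  0.58742914],
       [-0.01957745,  0.66545699,  0.74617942,  0.82142611],
       [ 0.        ,  0.        ,  0.        ,  1.        ]])}
{'clock': 0.1, 'qpos': array([-1.35901612e+00,  2.76545049e-01,  1.50602357e+00, -4.43589691e-05,
        1.36073631e+00, -1.21008598e-01]), 'qd': array([ 0.00035934, -0.00251991, -0.00211365, -0.00099238, -0.0024047 ,
       -0.00023703]), 'effort': array([ 1.52778270e-03, -4.17701769e+01, -2.46404529e+01, -3.60620579e-04,
        5.79013358e-03,  7.51705642e-06]), 'position': array([ 0.18772196, -0.54301756,  0.25551183]), 'ee_rot': array([-8.54270955e-04,  9.86187232e-01,  1.65632154e-01, -6.05087514e-05]), 'contact_force': array([ 0.24949216, -0.69424986,  0.2824663 ]), 'moment': array([ 0.0083192 ,  0.02189396, -0.02071696]), 'gripper_force': 0.0, 'width': 0.0856865926022438}
```

View pics/top0.png

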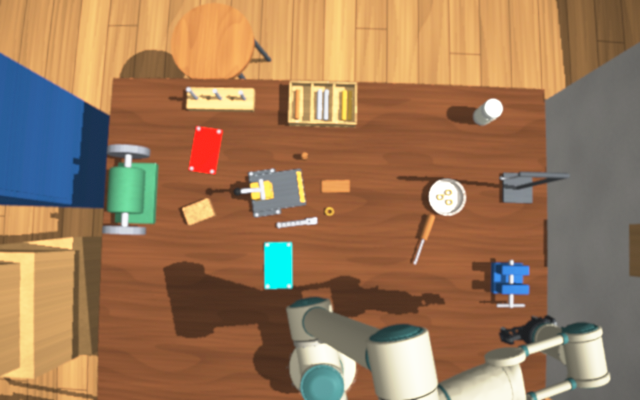

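View pics/side0.png

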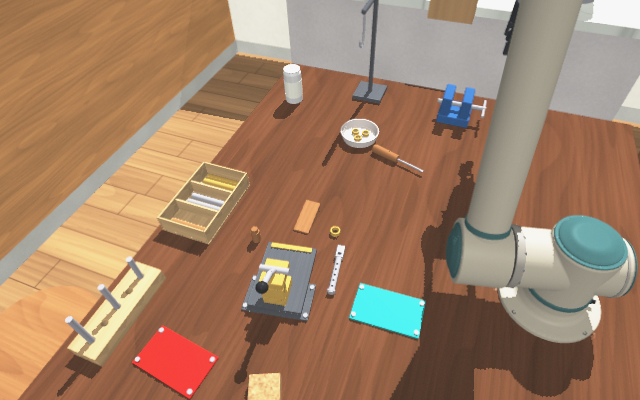

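Top view: the wedge is the orange-brown rectangle at (336,186), and the crimp block is at (275,192) with its brass rib at (300,187). The whistle is at (297,223), the collar at (329,211) and the plug at (304,155). Things that could be taken for the wedge are the cork (198,211), the plug (304,155) and the wooden bars in the box (297,103). For the plate, the decoys are red (205,150) and turquoise (278,265). I choose (336,186) and check it in a close crop.

Run:
```python
from h import *
a=cv2.imread('pics/top0.png')[145:240,235:365]; b=cv2.imread('pics/side0.png')[185:330,230:360]
a=cv2.resize(a,None,fx=6,fy=6,interpolation=cv2.INTER_CUBIC)[:570]
b=cv2.resize(b,None,fx=4,fy=4,interpolation=cv2.INTER_CUBIC)
cv2.imwrite('pics/ca.png',a); cv2.imwrite('pics/cb.png',b)
```

```text
(no output)
```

View pics/ca.png

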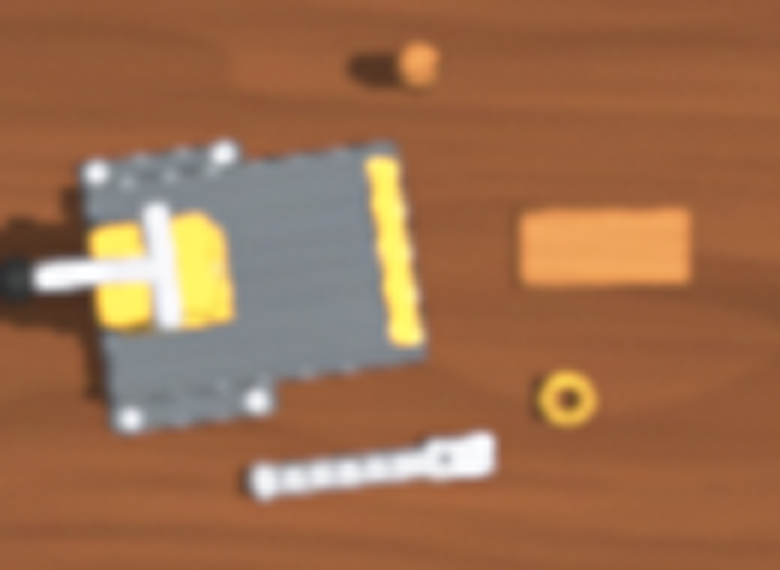

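View pics/cb.png

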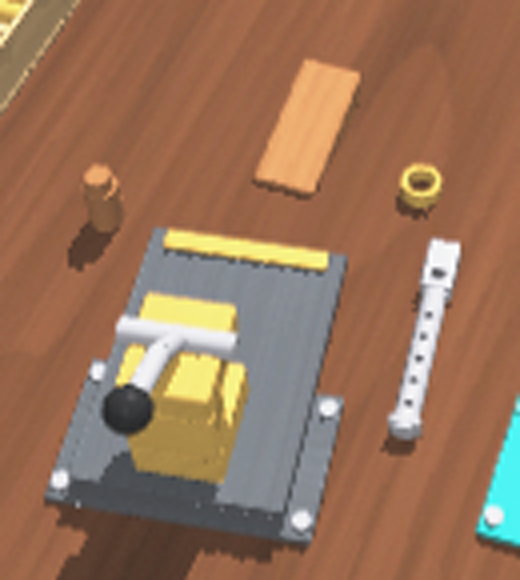

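The crops confirm it. The wedge has its thin tip towards the block, with tip corners in the top crop at (520,210)/(520,284) and tail corners at (690,208)/(690,284). The block's end corners are at (397,143)/(426,354), and the real grey plate has its four screws at (96,173), (223,153), (130,418) and (257,401).

```bash
cat > fit.py <<'E'
from h import *
from scipy.optimize import least_squares
T=cams.get_calibration('top'); S=cams.get_calibration('side')
t=lambda u,v:np.array([235+(u+.5)/6-.5,145+(v+.5)/6-.5]); s=lambda u,v:np.array([230+(u+.5)/4-.5,185+(v+.5)/4-.5])
def W(p,l): c,q=np.cos(p[2]),np.sin(p[2]); return [p[0]+c*l[0]-q*l[1],p[1]+q*l[0]+c*l[1],l[2]]
def fit(obs,x0):
    f=lambda p:np.ravel([proj(c,W(p,l(p)))-o for c,o,l in obs]); r=least_squares(f,x0,loss='soft_l1'); print(np.round(r.x,4),np.round(f(r.x),1)); return r.x
# yaw: local y -> world direction (-sin,cos)
wx=.02
wedge=[(T,t(520,210),lambda p:(wx,.045,.005)),(T,t(520,284),lambda p:(-wx,.045,.005)),(T,t(690,208),lambda p:(wx,-.045,.022)),(T,t(690,284),lambda p:(-wx,-.045,.022)),
(S,s(255,180),lambda p:(wx,.045,.005)),(S,s(313,193),lambda p:(-wx,.045,.005)),(S,s(305,60),lambda p:(wx,-.045,.022)),(S,s(360,72),lambda p:(-wx,-.045,.022))]
print(at(T,336,186),at(S,306,217))
w=fit(wedge,[.45,-.02,0.])
b=.06
blk=[(T,t(397,143),lambda p:(b,-.09,p[3])),(T,t(426,354),lambda p:(-b,-.09,p[3])),(S,s(157,229),lambda p:(b,-.09,p[3])),(S,s(346,256),lambda p:(-b,-.09,p[3]))]
B=fit(blk,[.45,.12,0.,.026])
tip=np.array(W(w,(0,.045,0)))[:2]; tail=W(w,(0,-.045,0)); lip=W(B,(0,-.09,0)); rib=W(B,(0,-.081,0))
R=np.array([[np.cos(B[2]),np.sin(B[2])],[-np.sin(B[2]),np.cos(B[2])]])
print('tail',tail,'tip',tip,'lip',lip,'rib',rib)
print('tip rel lip in block frame',R@(tip-np.array(lip[:2])),'tail',R@(np.array(tail[:2])-lip[:2]),'dyaw',w[2]-B[2])
E
python3 fit.py
```

```text
[ 0.59200495 -0.03278508  0.        ] [ 0.59493305 -0.03446978  0.        ]
[ 0.5905 -0.0295  0.0223] [ 0.2  0.6  0.1  0.4 -0.6  0.5 -0.6 -0.  -0.2 -1.1 -0.1 -0.4 -0.4 -0.3
 -0.   0.2]
[0.571  0.1631 0.1669 0.0193] [ 0.1 -0.   0.3  1.  -0.7 -0.1  0.   0.2]
tail [np.float64(0.591466543572154), np.float64(-0.07447333119799884), 0] tip [0.58945956 0.01550429] lip [np.float64(0.5859909423548664), np.float64(0.07433047172146559), 0] rib [np.float64(0.5844955948438274), np.float64(0.08320537655595421), 0]
tip rel lip in block frame [-0.00635355 -0.05858484] tail [-0.01932422 -0.14764528] dyaw -0.14462218170818705
```

{"op": "step_arm", "data": {
  "increments": [
    {"dp": [0.18,0.23,0],"yaw": 0.9,"grip": 1},
    {"dp": [0.18,0.23,0],"yaw": 0.9,"grip": 1},
    {"dp": [0.18,0.23,0],"yaw": 0.9,"grip": 1},
    {"dp": [0.18,0.23,0],"yaw": 0.9,"grip": 1},
    {"dp": [0.18,0.23,0],"yaw": 0.9,"grip": 1}
  ]
}}

```text
clock: 0.72
position: [0.3686, -0.3118, 0.2561]
ee_rot: [-0.0, 0.875, 0.485, 0.0]
contact_force: [0.3, -0.9, 0.5]
width: 0.0852
gripper_force: 0.0
```

{"op": "step_arm", "data": {
  "increments": [
    {"dp": [0.18,0.23,0],"yaw": 0.9,"grip": 1},
    {"dp": [0.18,0.23,0],"yaw": 0.9,"grip": 1},
    {"dp": [0.18,0.23,0],"yaw": 0.9,"grip": 1},
    {"dp": [0.18,0.23,0],"yaw": 0.9,"grip": 1},
    {"dp": [0.18,0.23,0],"yaw": 0.9,"grip": 1}
  ]
}}

```text
clock: 1.35
position: [0.5486, -0.0818, 0.256]
ee_rot: [-0.0, 0.665, 0.747, -0.0]
contact_force: [0.2, -0.6, -0.6]
width: 0.0856
gripper_force: 0.0
```

{"op": "step_arm", "data": {
  "increments": [
    {"dp": [0.18,0.22,0],"yaw": 0.36,"grip": 1},
    {"dp": [0,0,0],"yaw": 0,"grip": 1},
    {"dp": [0,0,0],"yaw": 0,"grip": 1}
  ]
}}

```text
clock: 1.72
position: [0.5832, -0.0396, 0.2556]
ee_rot: [-0.001, 0.646, 0.763, -0.001]
contact_force: [-0.0, -0.3, 0.2]
width: 0.0852
gripper_force: 0.0
```

Run:
```python
from h import *
im,c=snap('wrist','w1.png'); print(c); np.save('w1.npy',c,allow_pickle=True)
```

```text
{'fx': 332.6052549109272, 'fy': 332.6052549109272, 'cx': 317.55701964107976, 'cy': 206.32963897961764, 'k1': -0.028166644179541806, 'extrinsics': array([[ 9.86372381e-01, -1.58587987e-01, -4.38106982e-02,
         5.72620058e-01],
       [ 1.64528157e-01,  9.50580412e-01,  2.63300903e-01,
         2.73206976e-02],
       [-1.10768576e-04, -2.66920832e-01,  9.63718453e-01,
         3.73899091e-01],
       [ 0.00000000e+00,  0.00000000e+00,  0.00000000e+00,
         1.00000000e+00]])}
```

View pics/w1.png

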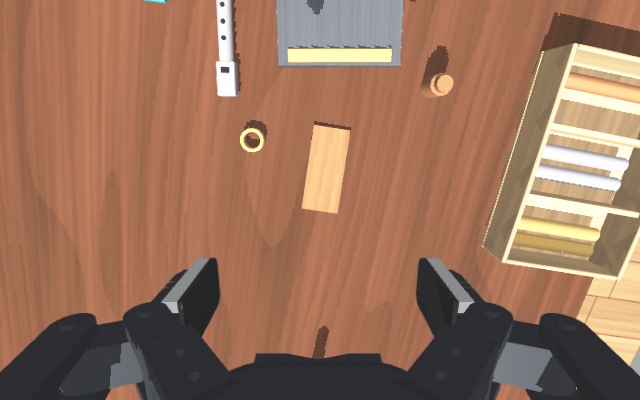

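The wrist view shows the block end corners at (279,66) and (401,66), and the rib from (288,55) to (392,55). The wedge's tip edge runs (315,124)–(350,128) and its tail (302,209)–(338,213). The collar is at (252,140), the whistle end at (228,95) and the plug at (441,85).

```bash
cat > fit2.py <<'E'
from fit import *
C=np.load('w1.npy',allow_pickle=True).item(); A=np.array
print('---')
wo=[(C,A([315,124.]),lambda p:(-wx,.045,.005)),(C,A([350,129.]),lambda p:(wx,.045,.005)),(C,A([302,209.]),lambda p:(-wx,-.045,.022)),(C,A([338,213.]),lambda p:(wx,-.045,.022))]
w=fit(wo,w); w2=fit(wedge+wo,w)
bo=[(C,A([279,66.]),lambda p:(-b,-.09,p[3])),(C,A([401,66.]),lambda p:(b,-.09,p[3])),(C,A([288,61.]),lambda p:(-.05,-.087,p[3]+.004)),(C,A([392,61.]),lambda p:(.05,-.087,p[3]+.004))]
B2=fit(blk+bo,B); B3=fit(bo,B)
for B in(B2,B3):
    tip=np.array(W(w,(0,.045,0)))[:2]; tail=W(w,(0,-.045,0)); lip=W(B,(0,-.09,0)); rib=W(B,(0,-.081,0))
    R=np.array([[np.cos(B[2]),np.sin(B[2])],[-np.sin(B[2]),np.cos(B[2])]])
    f=lambda p:np.round(R@(np.array(p)[:2]-lip[:2]),4)
    print('lip',np.round(lip,4),'rib',np.round(rib,4),'tip',f(tip),'tail',f(tail),'dyaw',w[2]-B[2],'collar',f(at(C,252,140,.01)),'whistle',f(at(C,228,96,.01)),'plug',f(at(C,441,85,.044)))
E
python3 fit2.py
```

```text
[ 0.59200495 -0.03278508  0.        ] [ 0.59493305 -0.03446978  0.        ]
[ 0.5905 -0.0295  0.0223] [ 0.2  0.6  0.1  0.4 -0.6  0.5 -0.6 -0.  -0.2 -1.1 -0.1 -0.4 -0.4 -0.3
 -0.   0.2]
[0.571  0.1631 0.1669 0.0193] [ 0.1 -0.   0.3  1.  -0.7 -0.1  0.   0.2]
tail [np.float64(0.591466543572154), np.float64(-0.07447333119799884), 0] tip [0.58945956 0.01550429] lip [np.float64(0.5859909423548664), np.float64(0.07433047172146559), 0] rib [np.float64(0.5844955948438274), np.float64(0.08320537655595421), 0]
tip rel lip in block frame [-0.00635355 -0.05858484] tail [-0.01932422 -0.14764528] dyaw -0.14462218170818705
---
[ 0.5913 -0.028   0.0206] [-1.1  0.2  0.5  0.7  0.2 -1.1  0.1 -0.1]
[ 0.5911 -0.0283  0.0226] [-0.2  0.4 -0.2  0.2 -1.   0.2 -1.  -0.2 -0.6 -0.8 -0.5 -0.1 -0.8 -0.
 -0.4  0.5 -1.4  0.5  0.1  0.9  0.  -0.8 -0.1  0.2]
[0.5714 0.1657 0.1673 0.0238] [-0.8 -0.4 -0.5  0.7 -1.6 -0.5 -0.6 -0.1 -0.3 -0.4 -0.3 -0.5  0.4  0.6
 -0.4  0.6]
[0.5715 0.1656 0.1669 0.025 ] [-0.4 -0.5  0.1 -0.5  0.4  0.5 -0.1  0.5]
lip [0.5864 0.0769 0.    ] rib [0.5849 0.0858 0.    ] tip [-0.006  -0.0597] tail [-0.0192 -0.1488] dyaw -0.14668813689432197 collar [-0.0926 -0.0731] whistle [-0.1154 -0.0276] plug [ 0.0944 -0.0197]
lip [0.5865 0.0768 0.    ] rib [0.585  0.0857 0.    ] tip [-0.0061 -0.0596] tail [-0.0192 -0.1487] dyaw -0.14636857310977142 collar [-0.0927 -0.073 ] whistle [-0.1155 -0.0276] plug [ 0.0943 -0.0196]
```

{"op": "step_arm", "data": {
  "increments": [
    {"dp": [0.105,0,-0.2],"yaw": 0,"grip": 1},
    {"dp": [0,0,-0.3],"yaw": 0,"grip": 1},
    {"dp": [0,0,-0.3],"yaw": 0,"grip": 1},
    {"dp": [0,0,-0.2],"yaw": 0,"grip": 1},
    {"dp": [0,0,0],"yaw": 0,"grip": 1}
  ]
}}

```text
clock: 2.4
position: [0.6014, -0.0405, 0.0535]
ee_rot: [-0.003, 0.647, 0.763, -0.002]
contact_force: [1.0, 0.0, 0.9]
width: 0.0855
gripper_force: 0.0
```

Run:
```python
from h import *
im,c=snap('wrist','w2.png')
```

```text
(no output)
```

View pics/w2.png

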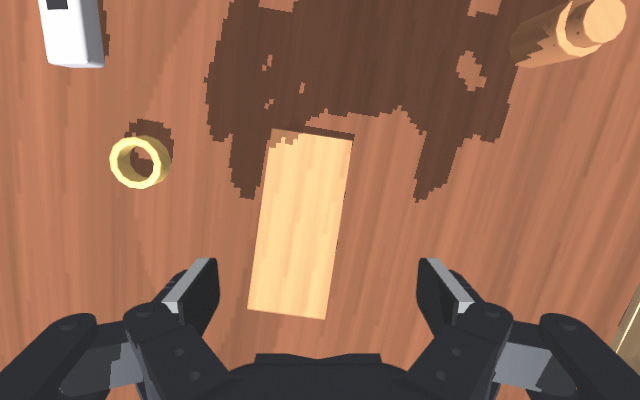

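The wedge, spanning (250–352, 128–318), lies between the open fingers with room on both sides. I'll lower the hand and centre the wedge gently.

{"op": "step_arm", "data": {
  "increments": [
    {"dp": [0,0,-0.06],"yaw": 0,"grip": 1},
    {"dp": [0,0,-0.06],"yaw": 0,"grip": 1},
    {"dp": [0,0,0],"yaw": 0,"grip": 0.8},
    {"dp": [0,0,0],"yaw": 0,"grip": 0.7},
    {"dp": [0,0,0],"yaw": 0,"grip": 0.6}
  ],
  "squeeze": 20
}}

```text
clock: 3.08
position: [0.605, -0.0395, 0.0327]
ee_rot: [0.0, 0.646, 0.763, 0.0]
contact_force: [-0.4, -0.3, 1.4]
width: 0.0514
gripper_force: 0.3
```

{"op": "step_arm", "data": {
  "increments": [
    {"dp": [0,0,0],"yaw": 0,"grip": 0.56},
    {"dp": [0,0,0],"yaw": 0,"grip": 0.53},
    {"dp": [0,0,0],"yaw": 0,"grip": 0.51},
    {"dp": [0,0,0],"yaw": 0,"grip": 0.5},
    {"dp": [0,0,0],"yaw": 0,"grip": 0.5}
  ]
}}

```text
clock: 3.7
position: [0.6048, -0.0395, 0.0323]
ee_rot: [0.0, 0.646, 0.763, 0.0]
contact_force: [0.4, 0.7, 0.4]
width: 0.0428
gripper_force: 0.3
```

{"op": "step_arm", "data": {
  "increments": [
    {"dp": [0,0,0],"yaw": 0,"grip": 0.7},
    {"dp": [0,0,0.1],"yaw": 0,"grip": 0.75},
    {"dp": [0,0,0.15],"yaw": 0,"grip": 0.75},
    {"dp": [0.025,-0.141,0],"yaw": 0,"grip": 0.5},
    {"dp": [0.025,-0.141,0],"yaw": 0,"grip": 0.25}
  ]
}}

```text
clock: 4.32
position: [0.6155, -0.0963, 0.0831]
ee_rot: [0.001, 0.646, 0.764, 0.0]
contact_force: [-0.5, -0.1, -0.5]
width: 0.0283
gripper_force: 0.0
```

{"op": "step_arm", "data": {
  "increments": [
    {"dp": [0,0,-0.1],"yaw": 0,"grip": 0.25},
    {"dp": [0,0,-0.1],"yaw": 0,"grip": 0.25},
    {"dp": [0,0,-0.06],"yaw": 0,"grip": 0.25},
    {"dp": [0,0,0],"yaw": 0,"grip": 0.25}
  ]
}}

```text
clock: 4.82
position: [0.6143, -0.0957, 0.0294]
ee_rot: [-0.001, 0.646, 0.763, -0.0]
contact_force: [-0.4, 0.1, 0.0]
width: 0.0215
gripper_force: 0.0
```

Run:
```python
from h import *
im,c=snap('wrist','w3.png'); np.save('w3.npy',c,allow_pickle=True)
```

```text
(no output)
```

View pics/w3.png

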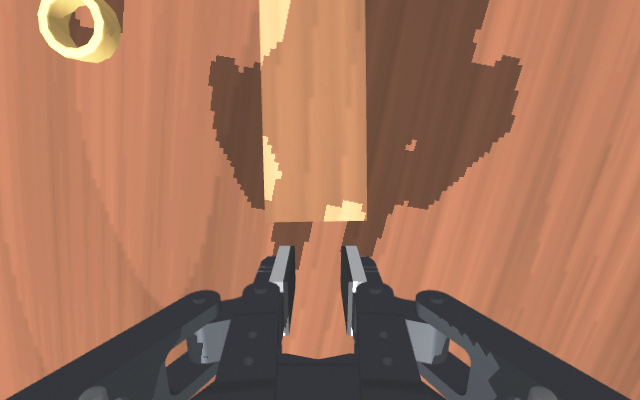

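The wedge is now square in the wrist view, with its sides at columns 265 and 367 and its tail edge at row 221. The two fingers stand centred behind it at columns 270–375.

```bash
cat > bf.py <<'E'
from h import *
O=np.array([.5865,.0769]); a=.167; R=np.array([[np.cos(a),np.sin(a)],[-np.sin(a),np.cos(a)]])
f=lambda p:np.round(R@(np.array(p)[:2]-O),4)
E
python3 - <<'E'
from bf import *
c=np.load('w3.npy',allow_pickle=True).item()
for u,v,z in((265,222,.022),(367,220,.022),(263,60,.014),(366,60,.014),(284,246,.004),(352,246,.004)): print(f(at(c,u,v,z)))
print('tcp',f(manip.get_state()['position']))
E
```

```text
[-0.0215 -0.1483]
[ 0.019  -0.1475]
[-0.0209 -0.0873]
[ 0.0176 -0.0873]
[-0.0162 -0.1659]
[ 0.0153 -0.166 ]
tcp [-0.0007 -0.175 ]
```

{"op": "step_arm", "data": {
  "increments": [
    {"dp": [-0.01,0.06,0],"yaw": 0,"grip": 0.25},
    {"dp": [-0.005,0.03,0],"yaw": 0,"grip": 0.25},
    {"dp": [-0.008,0.05,0],"yaw": 0,"grip": 0.25},
    {"dp": [-0.008,0.05,0],"yaw": 0,"grip": 0.25},
    {"dp": [-0.008,0.05,0],"yaw": 0,"grip": 0.25}
  ]
}}

```text
clock: 5.5
position: [0.607, -0.0471, 0.0305]
ee_rot: [0.0, 0.646, 0.763, 0.0]
contact_force: [-0.6, -1.2, 2.1]
width: 0.0215
gripper_force: 0.4
```

{"op": "step_arm", "data": {
  "increments": [
    {"dp": [-0.009,0.05,0],"yaw": 0,"grip": 0.25},
    {"dp": [-0.008,0.05,0],"yaw": 0,"grip": 0.25},
    {"dp": [-0.008,0.05,0],"yaw": 0,"grip": 0.25},
    {"dp": [-0.008,0.05,0],"yaw": 0,"grip": 0.25},
    {"dp": [-0.004,0.025,0],"yaw": 0,"grip": 0.25}
  ]
}}

```text
clock: 6.12
position: [0.5994, -0.0021, 0.0303]
ee_rot: [-0.0, 0.646, 0.763, -0.0]
contact_force: [0.7, -0.7, 0.6]
width: 0.0216
gripper_force: 0.3
```

Run:
```python
from bf import *
im,c=snap('wrist','w4.png'); np.save('w4.npy',c,allow_pickle=True); print(f(manip.get_state()['position']),R@manip.get_state()['contact_force'][:2])
```

```text
[-0.0004 -0.0797] [0.06393882 1.10894789]
```

View pics/w4.png

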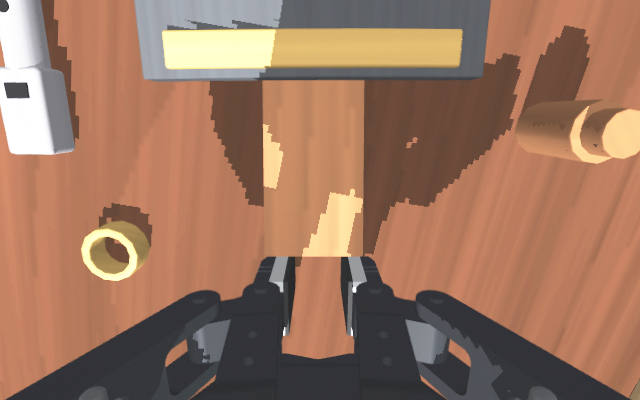

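The wedge (columns 262–364) is square, with its tip under the block's end (edge at row 78) and both fingers on the tail. Now I'll push on slowly, watching the force.

{"op": "step_arm", "data": {
  "increments": [
    {"dp": [-0.008,0.05,0],"yaw": 0,"grip": 0.25},
    {"dp": [-0.008,0.05,0],"yaw": 0,"grip": 0.25},
    {"dp": [-0.003,0.015,0],"yaw": 0,"grip": 0.25},
    {"dp": [-0.002,0.01,0],"yaw": 0,"grip": 0.25},
    {"dp": [-0.002,0.01,0],"yaw": 0,"grip": 0.25}
  ]
}}

```text
clock: 6.8
position: [0.5952, 0.0236, 0.0303]
ee_rot: [0.001, 0.646, 0.763, -0.0]
contact_force: [0.7, -4.2, -1.1]
width: 0.0213
gripper_force: 2.0
```

{"op": "step_arm", "data": {
  "increments": [
    {"dp": [-0.002,0.01,0],"yaw": 0,"grip": 0.25},
    {"dp": [-0.001,0.01,0],"yaw": 0,"grip": 0.25}
  ]
}}

```text
clock: 7.05
position: [0.5953, 0.0247, 0.0304]
ee_rot: [0.003, 0.645, 0.764, -0.002]
contact_force: [1.6, -13.5, -1.7]
width: 0.0213
gripper_force: 6.9
```

{"op": "step_arm", "data": {
  "increments": [
    {"dp": [-0.001,0.007,0],"yaw": 0,"grip": 0.25},
    {"dp": [0,0,0],"yaw": 0,"grip": 0.25},
    {"dp": [0,0,0],"yaw": 0,"grip": 0.25}
  ]
}}

```text
clock: 7.42
position: [0.5953, 0.0249, 0.0304]
ee_rot: [0.003, 0.645, 0.764, -0.002]
contact_force: [1.0, -13.7, -1.7]
width: 0.0212
gripper_force: 7.1
```

{"op": "step_arm", "data": {
  "increments": [
    {"dp": [-0.002,0.012,0],"yaw": 0,"grip": 0.25},
    {"dp": [0,0,0],"yaw": 0,"grip": 0.25},
    {"dp": [0,0,0],"yaw": 0,"grip": 0.25}
  ]
}}

```text
clock: 7.8
position: [0.5954, 0.0254, 0.0304]
ee_rot: [0.004, 0.644, 0.765, -0.003]
contact_force: [1.6, -20.3, -2.5]
width: 0.0213
gripper_force: 10.0
```

{"op": "step_arm", "data": {
  "increments": [
    {"dp": [0.012,-0.074,0],"yaw": 0,"grip": 0.25},
    {"dp": [0.013,-0.074,0],"yaw": 0,"grip": 0.25},
    {"dp": [0,0,0.15],"yaw": 0,"grip": 0.2},
    {"dp": [0,0,0.2],"yaw": 0,"grip": 0},
    {"dp": [0,0,0],"yaw": 0,"grip": 0}
  ]
}}

```text
clock: 8.43
position: [0.6014, 0.002, 0.1037]
ee_rot: [0.003, 0.646, 0.763, 0.002]
contact_force: [-0.2, 0.2, -0.4]
width: -0.0002
gripper_force: 0.0
```

Run:
```python
from bf import *
im,c=snap('wrist','w5.png'); np.save('w5.npy',c,allow_pickle=True); s=manip.get_state(); print(f(s['position']),s['position'],O+R.T@[0,.009]-s['position'][:2])
```

```text
[ 0.0008 -0.0759] [0.599856   0.00222768 0.10182741] [-0.01485202  0.08354711]
```

View pics/w5.png

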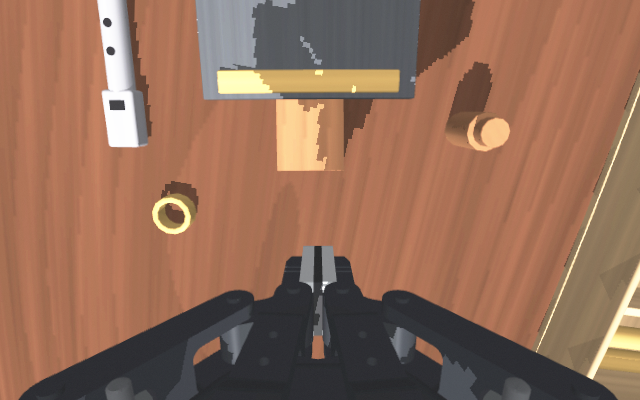

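The wedge stands squarely under the block's end, with its tail at (277–343, 170). The rib centre is at (309,81) and the hand is shut and free. Next I'll place the fingers over the rib.

Run:
```python
from bf import *
c=np.load('w5.npy',allow_pickle=True).item()
for u,v,z in((309,81,.029),(218,82,.029),(400,81,.029),(204,99,.025),(415,97,.025),(277,170,.021),(343,170,.021)): p=at(c,u,v,z);print(f(p),np.round(p,4))
```

```text
[-0.001  0.009] [0.584  0.0856 0.029 ]
[-0.0508  0.0088] [0.535  0.0771 0.029 ]
[0.0489 0.0091] [0.6332 0.094  0.029 ]
[-0.0605  0.0001] [0.5268 0.0669 0.025 ]
[0.059  0.0009] [0.6445 0.0875 0.025 ]
[-0.021  -0.0413] [0.5726 0.0327 0.021 ]
[ 0.0191 -0.0414] [0.6122 0.0392 0.021 ]
```

{"op": "step_arm", "data": {
  "increments": [
    {"dp": [-0.039,0.21,0],"yaw": 0,"grip": 0},
    {"dp": [-0.038,0.208,0],"yaw": 0,"grip": 0},
    {"dp": [0,0,-0.1],"yaw": 0,"grip": 0},
    {"dp": [0,0,-0.09],"yaw": 0,"grip": 0},
    {"dp": [0,0,0],"yaw": 0,"grip": 0}
  ]
}}

```text
clock: 9.1
position: [0.5812, 0.0861, 0.0598]
ee_rot: [-0.002, 0.646, 0.763, -0.002]
contact_force: [-0.5, -1.0, -0.3]
width: 0.0004
gripper_force: 0.0
```

{"op": "step_arm", "data": {
  "increments": [
    {"dp": [0,0,-0.02],"yaw": 0,"grip": 0},
    {"dp": [0,0,-0.015],"yaw": 0,"grip": 0},
    {"dp": [0,0,-0.01],"yaw": 0,"grip": 0}
  ]
}}

```text
clock: 9.48
position: [0.5837, 0.0858, 0.0535]
ee_rot: [0.0, 0.646, 0.763, 0.0]
contact_force: [0.0, 0.7, -0.1]
width: -0.0002
gripper_force: 0.0
```

{"op": "step_arm", "data": {
  "increments": [
    {"dp": [0,0,-0.006],"yaw": 0,"grip": 0},
    {"dp": [0,0,-0.006],"yaw": 0,"grip": 0},
    {"dp": [0,0,0],"yaw": 0,"grip": 0}
  ]
}}

```text
clock: 9.85
position: [0.5837, 0.0858, 0.0533]
ee_rot: [0.001, 0.646, 0.763, 0.0]
contact_force: [-3.6, -0.4, 12.4]
width: -0.0003
gripper_force: 6.4
```

{"op": "step_arm", "data": {
  "increments": [
    {"dp": [0,0,-0.005],"yaw": 0,"grip": 0},
    {"dp": [0,0,-0.004],"yaw": 0,"grip": 0},
    {"dp": [0,0,0],"yaw": 0,"grip": 0},
    {"dp": [0,0,0],"yaw": 0,"grip": 0},
    {"dp": [0,0,0],"yaw": 0,"grip": 0}
  ]
}}

```text
clock: 10.48
position: [0.5837, 0.0858, 0.0532]
ee_rot: [0.001, 0.646, 0.763, 0.001]
contact_force: [-6.1, -1.1, 23.1]
width: -0.0003
gripper_force: 11.5
```

{"op": "step_arm", "data": {
  "increments": [
    {"dp": [0,0,0],"yaw": 0,"grip": 0},
    {"dp": [0,0,0],"yaw": 0,"grip": 0},
    {"dp": [0,0,0],"yaw": 0,"grip": 0},
    {"dp": [0,0,0],"yaw": 0,"grip": 0}
  ]
}}

```text
clock: 10.98
position: [0.5837, 0.0858, 0.0532]
ee_rot: [0.001, 0.646, 0.763, 0.001]
contact_force: [-5.9, -0.8, 22.7]
width: -0.0001
gripper_force: 11.5
```

Under 23 N the rib gave only about 0.3 mm, so the block is firm. I'll raise clear and check the wedge.

{"op": "step_arm", "data": {
  "increments": [
    {"dp": [0,0,0.03],"yaw": 0,"grip": 0},
    {"dp": [0,0,0.1],"yaw": 0,"grip": 0},
    {"dp": [0,-0.1,0.25],"yaw": 0,"grip": 0},
    {"dp": [0.02,-0.3,0.2],"yaw": 0,"grip": 0},
    {"dp": [0.02,-0.25,0.2],"yaw": 0,"grip": 0}
  ]
}}

```text
clock: 11.6
position: [0.5907, -0.0357, 0.1998]
ee_rot: [0.0, 0.646, 0.764, 0.0]
contact_force: [1.0, -0.0, -1.5]
width: 0.0001
gripper_force: 0.0
```

{"op": "step_arm", "data": {
  "increments": [
    {"dp": [0,0,0],"yaw": 0,"grip": 0},
    {"dp": [0,0,0],"yaw": 0,"grip": 0},
    {"dp": [0,0,0],"yaw": 0,"grip": 0}
  ]
}}

```text
clock: 11.98
position: [0.5898, -0.0335, 0.1972]
ee_rot: [-0.001, 0.646, 0.764, -0.001]
contact_force: [-0.4, 0.7, -0.4]
width: 0.0002
gripper_force: 0.0
```

Run:
```python
from bf import *
im,c=snap('wrist','w6.png'); np.save('w6.npy',c,allow_pickle=True); s=manip.get_state(); print(s['position'],s['contact_force'])
```

```text
[ 0.58992028 -0.03341296  0.19728352] [-0.15584309 -0.49540035  1.15491798]
```

View pics/w6.png

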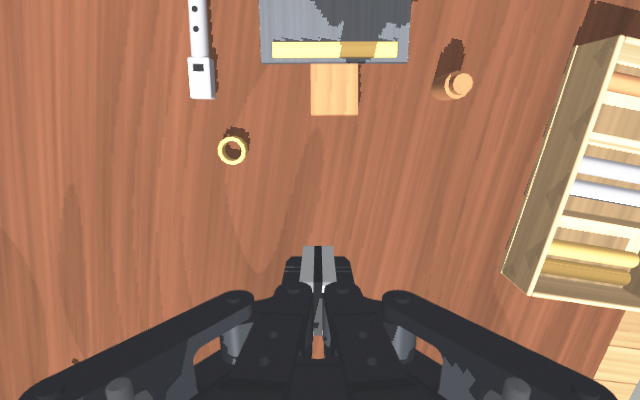

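The wedge, with its tail edge at (311–358, 115), is square and still under the end at row 62. The bystanders haven't moved and the hand is clear.

```bash
python3 -c "
from rig import ticket
print(ticket.sign_off())"
```

```text
the job is handed in; nothing more can be done
None
```

The wedge is snug and square under the overhanging end, about 49 mm in; pressed on the rib with 23 N, the block gave only about 0.3 mm, and I handed the job in at about 12 s with the hand clear.

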